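Make up two wheel-bearing kits from the loose stock

ROBOT

A 7-joint arm with a two-finger parallel gripper is mounted at the origin on the work surface. World frame = base frame: x ahead of the robot, y to its left, z up, the work surface at z = 0. Lengths are in m, angles in rad, forces in N, time in s.
With the tool pointing down it reaches from about 0.425 to 1.025 m from the base axis. Payload 9.4 kg.
Tool frame: the origin (TCP) lies at the very end of the fingers, on their centre line; the grasp point (between the pads) lies 19 mm behind it; z points along the fingers, y is the direction in which the jaws open and shut (so a half turn about z gives the same grasp; the last joint's range is limited). The gripper opens to 85 mm and grips with 20 to 120 N. Pads are 22 mm wide; open, the fingers measure 114 mm over their backs; the gripper's body (76 mm by 85 mm) begins 54 mm behind the grasp point. The pads swing forward as they close: fully open they stand 13 mm farther back than shut.
Start: joints at [1.028, 0.599, -0.003, 1.599, 0.002, 0.943, -0.08], TCP at [0.326, -0.648, 0.195] pointing down, gripper open.
Joint ranges: [-2.57, 2.57], [-0.35, 1.97], [-1.29, 1.29], [0.11, 2.56], [-1.05, 4.19], [0.11, 1.86], [-2.63, 2.63]. Speed limits (rad/s): [2.22, 2.22, 3.01, 3.01, 3.14, 3.14, 3.14].

INTERFACE

Orientations are given as a rotation vector (axis times angle).
In Python, from bench import env, jaws, planner, vision gives the robot as it stands. Calls block until the motion is done:
- env.movep(position, orientation): joint-space move of the TCP to a pose.
- env.servo_line(position, v=0.15, frame=None): straight line of the TCP; frame=None keeps the orientation; v is the mean speed in m/s.
- env.goto_joints(angles): joint-space move.
- jaws.open_jaws() and jaws.grasp(strength=None): open the fingers fully, or close them until they stop; strength is the grip in N (None keeps the last).
- env.dwell(seconds).
- planner.solve_ik(position, orientation): joint angles nearest the present ones, or None.
- env.get_obs(): the state.
- vision.camera(name): name is "scene" or "top"; returns a dict with "frame" (384x512x3 uint8, red, green, blue), "fx", "fy", "cx", "cy" (pixels), "T" (4x4, takes a point from camera to world coordinates). Camera axes: x right, y down, z forward; pixel columns grow to the right and rows downward; lengths in m; the calibration is good to about 2 mm. A picture is of the moment at which its call begins. There is no depth.
A pose or a line that the arm cannot do raises env.Unreachable and nothing moves.
- env.job_done(): hands the job in, once; it reports no verdict.
The state is a dict: "t": time; "joint_pos": joint angles; "qvel": joint speeds; "tau": joint torques, N m; "ee_pos": TCP position; "eef_rot": TCP orientation; "ft_force": force on the tool from outside, world axes, zero at the start; "ft_torque": the same for the moment, N m; "finger_gap": finger opening in m.
Only numpy, scipy, OpenCV 4.12 (cv2) and the standard library are available. Lean on these libraries where they do the work, as an engineer would, in place of code of your own. Each camera call takes 0.05 s, during which the arm holds its last target. There are 200 camera calls.

TASK

Make up two motorcycle wheel kits from the parts standing on the bench: in the short cardboard tray, put the small bearing in the wider compartment and the tall thin sleeve in the narrower one; in the long cardboard tray, put the large bearing in the biggest compartment and the short thick sleeve and the hexagon nut in the two smaller compartments, one in each, either way round. Every part must end on its compartment's floor, the bearings and nut lying flat and the sleeves upright, not perched on a wall or partition. Leave the piston, the oil filter and the small closed carton standing where they are.

Things in the scene. Friction and masses are not known exactly. Their poses are not given: they have to be found in the camera images.
- big_bearing_mid (a point): Large ball bearing, bright steel, lying flat on the bench: outer diameter 52 mm, bore 20 mm, 22 mm high. The point is on its axis, half-way up; z points up.
- small_bearing_mid (a point): Small ball bearing, bright steel, lying flat on the bench: outer diameter 36 mm, bore 15 mm, 22 mm high. The point is on its axis, half-way up; z points up.
- tall_sleeve_mid (a point): Tall thin spacer sleeve, a steel tube standing upright on the bench: outer diameter 26 mm, 60 mm high. The point is on its axis, half-way up; z points up.
- short_sleeve_mid (a point): Short thick spacer sleeve, a steel tube standing upright on the bench: outer diameter 34 mm, 36 mm high. The point is on its axis, half-way up; z points up.
- nut_mid (a point): Hexagon axle nut, dark steel, lying flat on the bench: 36 mm across the flats, 41.6 mm across the corners, 22 mm high. The point is on its axis, half-way up; z points up. Its x axis is square to one pair of flats; the other pairs are at 60 degree steps.
- piston_mid (a point): Bystander: aluminium engine piston standing crown up, 60 mm diameter, 50 mm high. Not part of either kit. The point is on its axis, half-way up; z points up.
- filter_mid (a point): Bystander: oil filter element with pleated white paper sides and black ends, standing upright, 58 mm diameter, 56 mm high. Not part of either kit. The point is on its axis, half-way up; z points up.
- carton_mid (a point): Bystander: small closed cardboard carton with a paper band, 48 x 48 mm, 40 mm high. Not part of either kit. The point is on its axis, half-way up; z points up.
- long_tray: Long shallow cardboard tray, three compartments in a row, white walls, brown floor, fixed to the bench: 212 x 84 mm (x, y). Origin: centre of its underside, z up. Floor 3 mm thick; walls and partitions 4 mm thick, tops 11 mm above the bench. Compartments are 76 mm wide in y, centred on y = 0. Along x: the biggest 76 mm long, centre x = -64 mm; the two smaller 60 mm long, centres x = +8 and +72 mm.
- short_tray: Short shallow cardboard tray, two compartments, white walls, brown floor, fixed to the bench: 124 x 72 mm (x, y). Origin: centre of its underside, z up. Floor 3 mm thick; walls and partition 4 mm thick, tops 11 mm above the bench. Compartments are 64 mm wide in y, centred on y = 0. Along x: the wider one 64 mm long, centre x = -26 mm; the narrower 48 mm long, centre x = +34 mm.
Not all that is in view belongs to the job. Leave any orange, purple or red look-alike of the part that bears small_bearing_mid alone.

How it is judged:
By the outcome, as a careful person would: the job done as asked, in the order asked, and still so for the second after the job is handed in, with the robot touching nothing.
It also fails if it takes over 144 s, if anything falls off the work surface, if the arm or the gripper's body presses on something with over 40 N, if the wrist force passes 120 N, or if a joint passes its speed limit or range.

## Working session

There is one attempt and no reset: what is moved stays moved. The work goes in short steps, each a Python script; the robot and the scene stay as the last script left them, time stands still between calls to the robot, and variables do not carry over. Pictures are saved under pics/ and viewed, about 12 in all and at most 16, crops included, and the job is handed in when it is done.

```bash
ls; mkdir -p pics
python3 - <<'E'
from bench import env, jaws, planner, vision
import cv2,numpy as np
np.set_printoptions(precision=4,suppress=True)
for n in("scene","top"):
    c=vision.camera(n);cv2.imwrite(f"pics/{n}0.png",c["frame"][...,::-1]);np.savez(f"{n}0.npz",**c)
    print(n,c["fx"],c["fy"],c["cx"],c["cy"]);print(c["T"])
o=env.get_obs();print(o["t"],o["ee_pos"],o["eef_rot"],o["finger_gap"],o["ft_force"])
E
```

```text
pics
scene 498.95689702968315 498.95689702968315 253.1691449540365 185.0926287493303
[[-0.4371  0.4853 -0.7573  1.5545]
 [ 0.8993  0.249  -0.3595  0.4554]
 [ 0.0141 -0.8382 -0.5452  0.729 ]
 [ 0.      0.      0.      1.    ]]
top 397.82294847513367 397.82294847513367 261.353781461901 190.8658754590346
[[ 0.0002 -0.9987  0.0516  0.5456]
 [-0.9999 -0.0007 -0.0104 -0.0082]
 [ 0.0104 -0.0516 -0.9986  0.8925]
 [ 0.      0.      0.      1.    ]]
0.1 [ 0.3254 -0.6473  0.1942] [-3.0554 -0.7249  0.0007] 0.08577032724571354 [ 0.2772  0.3701 -0.0265]
```

```bash
python3 -c "
import cv2
for n in('top','scene'):
    i=cv2.imread(f'pics/{n}0.png');cv2.imwrite(f'pics/{n}0b.png',cv2.resize(i,(800,600),interpolation=cv2.INTER_CUBIC))"
```

```text
(no output)
```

View pics/top0b.png

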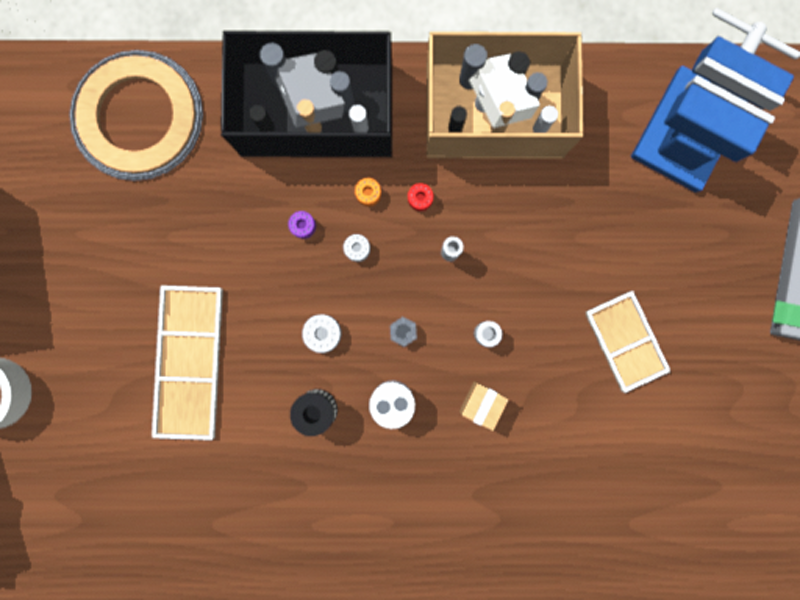

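View pics/scene0b.png

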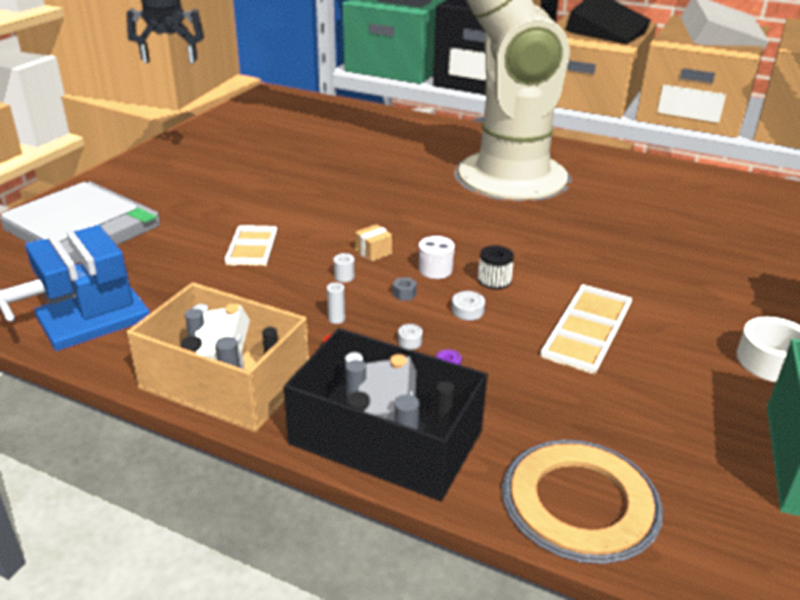

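Candidates for the small bearing (800x600 top picture): silver ring at (357,247), purple (301,224), orange (368,190), red (421,196) and the larger silver bearing (321,333). I choose the silver one at (357,247). The other parts are the tall sleeve (453,247), short sleeve (489,334), nut (404,331), long tray (187,362) and short tray (628,341). I'll measure these and check them in a crop.

```bash
cat > h.py <<'E'
import numpy as np, cv2
def cast(c,uv,z):
    uv=np.atleast_2d(np.asarray(uv,float)); T=c["T"]
    d=np.c_[(uv[:,0]-c["cx"])/c["fx"],(uv[:,1]-c["cy"])/c["fy"],np.ones(len(uv))]@T[:3,:3].T
    return (T[:3,3]+d*((z-T[2,3])/d[:,2])[:,None])[:,:2]
def blob(c,uv,z,mask,up=4):
    """contour (sub-pixel, upscaled) of the mask component nearest uv, as pixels and as points at height z"""
    cs,_=cv2.findContours(mask,cv2.RETR_EXTERNAL,cv2.CHAIN_APPROX_NONE)
    cs=[k for k in cs if cv2.contourArea(k)>30*up*up]
    k=min(cs,key=lambda k:np.hypot(*(k[:,0].mean(0)/up-uv)))
    px=(cv2.convexHull(k)[:,0]+.5)/up-.5
    return px,cast(c,px,z)
def centroid(p):
    m=cv2.moments(p.astype(np.float32)*1000); return np.array([m["m10"],m["m01"]])/m["m00"]/1000
E
cat > meas.py <<'E'
from h import *
np.set_printoptions(precision=4,suppress=True)
c=dict(np.load("top0.npz"));f=cv2.resize(c["frame"],None,fx=4,fy=4,interpolation=cv2.INTER_CUBIC)
hsv=cv2.cvtColor(f,cv2.COLOR_RGB2HSV)
br=((hsv[...,1]<70)&(hsv[...,2]>110)).astype(np.uint8)*255
gr=((hsv[...,1]<90)&(hsv[...,2]>45)).astype(np.uint8)*255
vis=f.copy()
for n,uv,z,m in [("small",(357,247),.011,br),("tall",(453,247),.030,br),("big",(321,333),.011,br),("short",(489,334),.018,br),("nut",(404,331),.011,gr)]:
    px,p=blob(c,np.array(uv)/1.5625,z,m); w=cv2.minAreaRect((p*1000).astype(np.float32))
    print(n,centroid(p),"rect",np.array(w[1]),w[2])
    if n=="nut":
        q=p-centroid(p);t=np.linspace(0,2*np.pi,360,endpoint=False)
        s=[(q@[np.cos(a),np.sin(a)]).max()-(q@[np.cos(a),np.sin(a)]).min() for a in t]   # width vs direction
        F=(np.array(s)*np.exp(-6j*t)).mean(); print(" widths mm",min(s)*1e3,max(s)*1e3,"corner dir deg",np.degrees(-np.angle(F)/6)%60,"flat normal",(np.degrees(-np.angle(F)/6)+30)%60,abs(F)/np.mean(s))
    cv2.polylines(vis,[np.int32(px*4)],True,(0,255,0),1)
for n,uv in(("long",(187,362)),("short_tray",(628,341))):
    px,p=blob(c,np.array(uv)/1.5625,.011,br); w=cv2.minAreaRect((p*1000).astype(np.float32))
    b=cv2.boxPoints(w);print(n,w,"\n",b)
    cv2.polylines(vis,[np.int32(px*4)],True,(0,255,0),1)
a=vis[4*105:4*240,4*165:4*330];cv2.imwrite("pics/crop1.png",cv2.resize(a,(733,600))[...,::-1])
cv2.imwrite("pics/crop2.png",np.hstack([vis[4*175:4*290,4*90:4*150],vis[4*175:4*290,4*365:4*435]])[...,::-1])
E
python3 meas.py
```

```text
small [0.6645 0.0574] rect [39.7487 38.3863] 0.19512979686260223
tall [ 0.6617 -0.0773] rect [32.3621 31.7204] 0.10056290775537491
big [0.5421 0.1066] rect [55.1907 54.619 ] 0.3343203365802765
short [ 0.5415 -0.129 ] rect [40.172  37.8578] 89.56410217285156
nut [ 0.5445 -0.0094] rect [43.3335 38.6153] 4.063385963439941
 widths mm 38.61831078121711 43.375967354553374 corner dir deg 3.91748663469494 flat normal 33.91748663469494 0.020882926639014705
long ((501.7300109863281, 295.1961975097656), (89.17900848388672, 215.78994750976562), 87.95105743408203) 
 [[392.3098 254.4928]
 [607.9618 246.7776]
 [611.1502 335.8996]
 [395.4982 343.6148]]
short_tray ((530.4021606445312, -328.2529296875), (129.1872100830078, 77.65353393554688), 24.45010757446289) 
 [[ 455.5308 -319.6434]
 [ 487.6716 -390.3331]
 [ 605.2736 -336.8624]
 [ 573.1327 -266.1727]]
```

View pics/crop1.png

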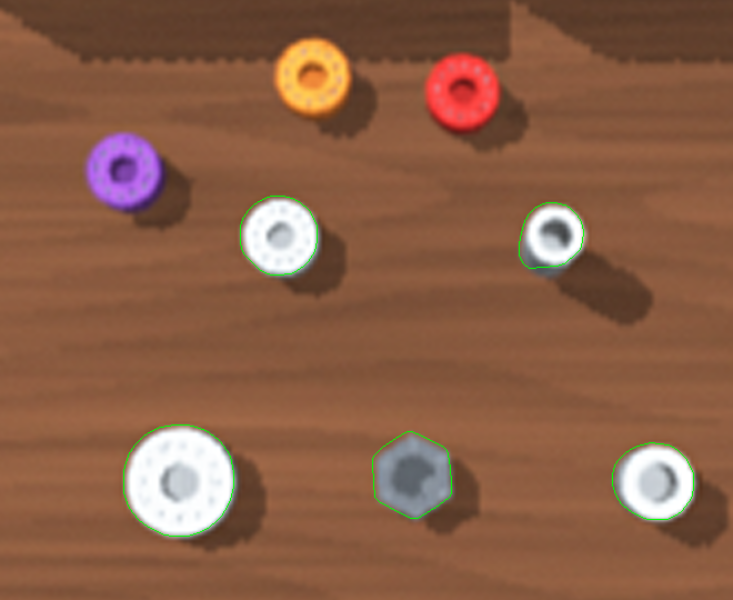

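View pics/crop2.png

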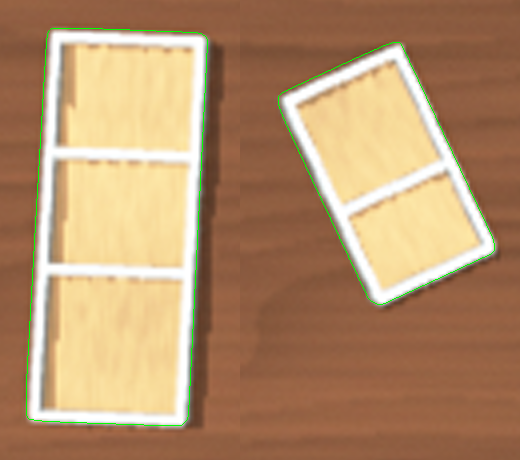

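The crop shows clean outlines. The chosen small bearing is the plain silver ring at crop (280,236), with coloured look-alikes at (123,170), (312,76) and (462,92). In the tray crop, the long tray's biggest compartment is the lowest one, nearest the robot. The short tray's wider compartment is the upper one, farthest from the robot. I'll start with the small bearing.

```bash
cat > act.py <<'E'
from bench import env, jaws, planner, vision
from h import *
np.set_printoptions(precision=4,suppress=True)
def rv(psi):
    a=np.radians(psi+90)/2; return np.pi*np.array([np.cos(a),np.sin(a),0])
def tray(c,yaw,x):
    a=np.radians(yaw); return np.array(c)+x*np.array([np.cos(a),np.sin(a)])
LONG=((.5017,.2952),-2.05); SHORT=((.5304,-.3283),204.45)
UP=.17
def st(tag):
    o=env.get_obs(); print(tag,"t %.1f gap %.1fmm"%(o["t"],o["finger_gap"]*1e3),np.array(o["ee_pos"]),"F",np.array(o["ft_force"]))
def pick(xy,h,psi,grip=40):
    env.movep([*xy,UP],rv(psi)); env.servo_line([*xy,h+.03],v=.2); env.servo_line([*xy,h],v=.06)
    jaws.grasp(grip); env.dwell(.2); st("grasped"); env.servo_line([*xy,UP],v=.2); st("lifted")
def place(xy,h,psi):
    env.movep([*xy,UP],rv(psi)); env.servo_line([*xy,h+.03],v=.2); env.servo_line([*xy,h+.0035],v=.05); env.dwell(.2); st("down")
    jaws.open_jaws(); st("released"); env.servo_line([*xy,UP],v=.2)
def snap(name,cam="top"):
    c=vision.camera(cam); cv2.imwrite(f"pics/{name}.png",c["frame"][...,::-1]); np.savez(f"{name}.npz",**c); return c
E
python3 - <<'E'
from act import *
c=dict(np.load("top0.npz"));print("tall via top ring",cast(c,[289.7,157.9],.06))
pick((.6645,.0574),.009,-65.5)
snap("s1","scene")
i=cv2.imread("pics/s1.png");cv2.imwrite("pics/s1c.png",cv2.resize(i[60:300,130:430],(750,600),interpolation=cv2.INTER_CUBIC))
E
```

```text
tall via top ring [[ 0.6582 -0.0765]]
grasped t 5.3 gap -0.0mm [0.6645 0.0574 0.009 ] F [ 0.5798 -1.2528  0.2484]
lifted t 6.2 gap 0.3mm [0.6637 0.0573 0.1689] F [ 0.3747 -0.0979 -0.0338]
```

View pics/s1c.png

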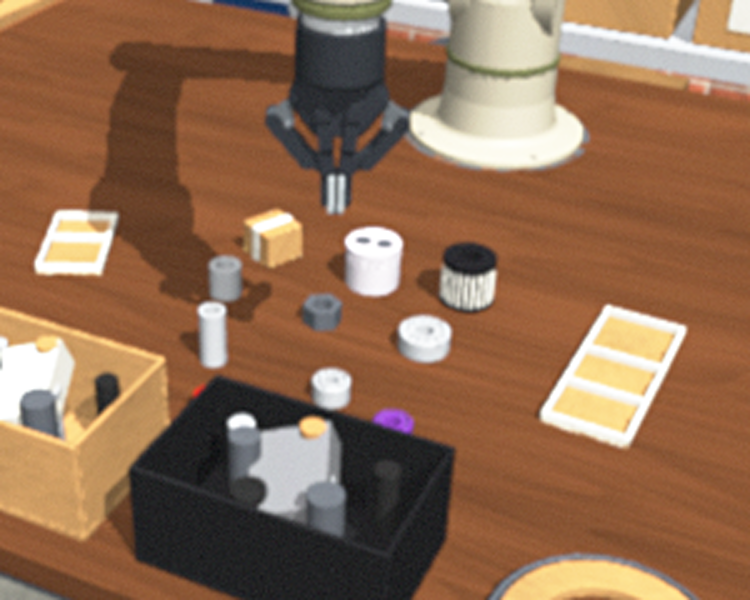

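The jaws closed fully on nothing. The bearing is still at about (331,388) in this crop. I'll compare projections to see whether it moved or my estimate is off.

Run:
```python
from h import *
np.set_printoptions(precision=4,suppress=True)
a=dict(np.load("scene0.npz"));b=dict(np.load("s1.npz"))
def proj(c,p):
    q=np.linalg.inv(c["T"])@np.r_[p,1];return np.array([c["fx"]*q[0]/q[2]+c["cx"],c["fy"]*q[1]/q[2]+c["cy"]])
print("expected bearing mid",proj(b,[.6645,.0574,.011]),"tcp",proj(b,[.6637,.0573,.1689]))
print("seen bearing",130+331/2.5,60+388/2.5,"seen tip",130+336/2.5,60+210/2.5)
for p in([.6645,.0574,.011],[.6617,-.0773,.03],[.5421,.1066,.011],[.5415,-.129,.018],[.5445,-.0094,.011]):
    u=proj(a,p);print(p,u,(u-[130,60])*2.5)
for n,c in(("before",a),("after",b)):
    f=cv2.resize(c["frame"],None,fx=4,fy=4,interpolation=cv2.INTER_CUBIC);h=cv2.cvtColor(f,cv2.COLOR_RGB2HSV)
    m=((h[...,1]<60)&(h[...,2]>110)).astype(np.uint8)*255
    px,p=blob(c,np.array([262.4,215.2]),.011,m);print(n,centroid(px),centroid(p))
```

```text
expected bearing mid [261.8204 214.3233] tcp [263.5821 157.5642]
seen bearing 262.4 215.2 seen tip 264.4 144.0
[0.6645, 0.0574, 0.011] [261.8204 214.3233] [329.5511 385.8083]
[0.6617, -0.0773, 0.03] [213.7329 193.0759] [209.3323 332.6897]
[0.5421, 0.1066, 0.011] [299.312  194.2864] [423.2799 335.7161]
[0.5415, -0.129, 0.018] [219.2355 170.0437] [223.0887 275.1093]
[0.5445, -0.0094, 0.011] [258.1938 183.5598] [320.4845 308.8996]
before [262.0592 214.9957] [0.6659 0.0587]
after [262.0964 214.9857] [0.6659 0.0588]
```

The bearing hasn't moved and my xy estimate agrees between the two views. The fingertips, though, appear about 13 px above where the reported TCP projects, so the real fingertips seem higher than reported. I'll quantify that.

Run:
```python
from h import *
from act import *
def proj(c,p):
    q=np.linalg.inv(c["T"])@np.r_[p,1];return np.array([c["fx"]*q[0]/q[2]+c["cx"],c["fy"]*q[1]/q[2]+c["cy"]])
st("now")
env.servo_line([.62,-.02,.10],v=.2); env.dwell(.3); st("low")
b=snap("s2","scene")
P=np.array(env.get_obs()["ee_pos"])
for dz in(0,.01,.02,.03,.04): print(dz,(proj(b,P+[0,0,dz])-[220,120])*8)
cv2.imwrite("pics/s2c.png",cv2.resize(b["frame"][120:195,220:300],(640,600),interpolation=cv2.INTER_CUBIC)[...,::-1])
u0=proj(np.load("scene0.npz"),[.3254,-.6473,.1942])*1.5625;print("start tcp in 800x600",u0)
```

```text
now t 6.3 gap -0.2mm [0.6636 0.0573 0.1685] F [ 0.193  -0.5818 -0.344 ]
low t 7.3 gap 0.0mm [ 0.6206 -0.0191  0.1005] F [ 0.3763  0.3159 -0.4997]
0 [175.269  374.7687]
0.01 [175.3274 346.5832]
0.02 [175.3863 318.1437]
0.03 [175.4458 289.4466]
0.04 [175.5058 260.4885]
start tcp in 800x600 [173.0651  85.6   ]
```

View pics/s2c.png

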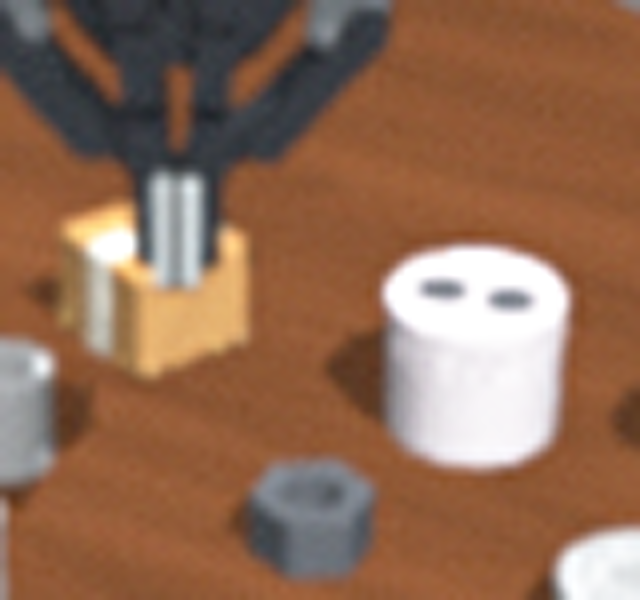

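The picture shows the shut fingertips at row 285 of the crop, where the reported TCP should be at row 375. That means they are either about 31 mm higher than reported or displaced horizontally. A gentle bench probe at a clear spot will tell which.

Run:
```python
from act import *
xy=(.60,-.065)
env.servo_line([*xy,.08],v=.2); env.servo_line([*xy,.006],v=.1); env.dwell(.2); st("at 6mm")
snap("s3","scene"); f0=np.array(env.get_obs()["ft_force"])
z=.006
try:
  while z>-.045:
    z-=.0015; env.servo_line([*xy,z],v=.03)
    f=np.array(env.get_obs()["ft_force"])-f0
    if f[2]>5: st("contact cmd z %.4f"%z); break
except env.Unreachable as e: print("unreachable",z,e)
st("end"); env.servo_line([*xy,.05],v=.2); st("up")
i=cv2.imread("pics/s3.png");cv2.imwrite("pics/s3c.png",cv2.resize(i[110:230,190:310],(600,600),interpolation=cv2.INTER_CUBIC))
```

```text
at 6mm t 8.9 gap -0.2mm [ 0.6005 -0.0651  0.0067] F [0.2089 0.0356 0.3214]
contact cmd z -0.0375 t 16.2 gap 0.2mm [ 0.6    -0.065  -0.0362] F [-3.8791  0.8522 17.0204]
end t 16.2 gap 0.2mm [ 0.6    -0.065  -0.0362] F [-3.8791  0.8522 17.0204]
up t 16.8 gap 0.0mm [ 0.5998 -0.065   0.0498] F [ 0.2389  0.1193 -0.1142]
```

View pics/s3c.png

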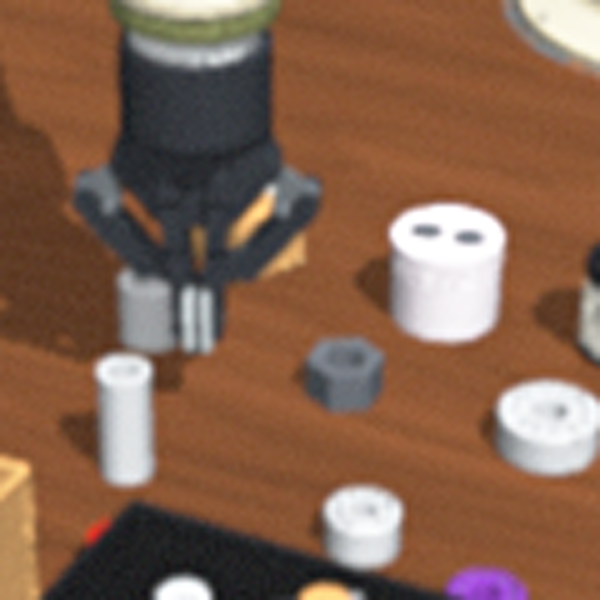

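Contact came at a reported z of about -0.036, with the tips still clear of everything before that. So the reported TCP sits 35.5 mm beyond the true fingertips, purely vertically. I'll correct for it and retry the small bearing.

```bash
sed -i 's/^UP=.17/OFF=.0355  # reported TCP lies this far beyond the true fingertips (bench probe)\nUP=.15-OFF/; s/^def pick.*/&\n    h-=OFF/; s/^def place.*/&\n    h-=OFF/' act.py
python3 - <<'E'
from act import *
env.servo_line([.60,-.065,UP],v=.2); jaws.open_jaws()
pick((.665,.058),.009,-65.5)
snap("s4","scene")
i=cv2.imread("pics/s4.png");cv2.imwrite("pics/s4c.png",cv2.resize(i[110:250,190:330],(600,600),interpolation=cv2.INTER_CUBIC))
E
```

```text
grasped t 20.7 gap 34.4mm [ 0.6652  0.058  -0.026 ] F [-1.6627  0.283   6.3148]
lifted t 21.6 gap 34.0mm [0.6642 0.0579 0.1134] F [ 0.0888 -0.7337 -1.5117]
```

View pics/s4c.png

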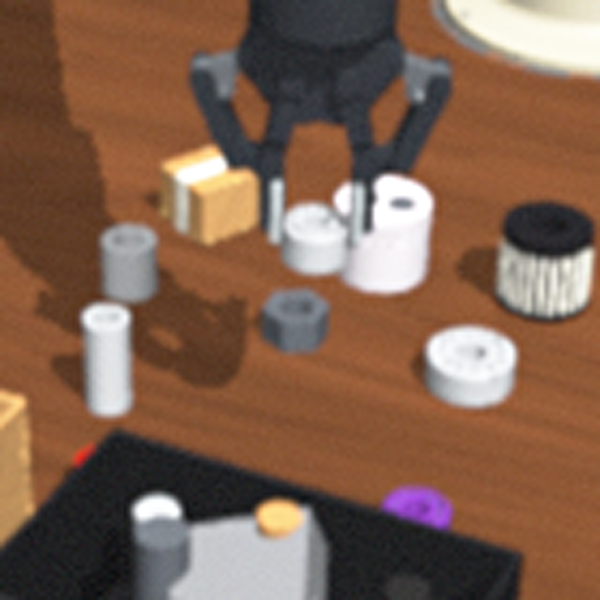

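The bearing is held level between the pads at (315,238), gap 34 mm. Next I place it and then do the tall sleeve.

Run:
```python
from act import *
place(tray(*SHORT,-.026),.009,-65.5)
pick((.660,-.077),.030,-65.5)
place(tray(*SHORT,.034),.030,-65.5)
env.movep([.54,.1,UP],rv(88))
c=snap("s5","top")
cv2.imwrite("pics/s5c.png",cv2.resize(c["frame"][175:265,360:440],(533,600),interpolation=cv2.INTER_CUBIC)[...,::-1])
```

```text
down t 24.7 gap 34.0mm [ 0.5537 -0.3174 -0.023 ] F [-1.9382  1.2164  6.0702]
released t 25.2 gap 85.8mm [ 0.5541 -0.3176 -0.023 ] F [ 0.1735 -0.4157 -0.04  ]
grasped t 29.1 gap 24.7mm [ 0.6601 -0.0769 -0.0053] F [-0.9258  0.8047  4.4123]
lifted t 29.9 gap 25.1mm [ 0.6592 -0.077   0.1134] F [ 0.1432 -0.2633 -1.6736]
down t 32.5 gap 24.9mm [ 0.4995 -0.3424 -0.0021] F [ 0.3915 -0.4826 -1.8453]
released t 33.1 gap 85.3mm [ 0.4995 -0.3424 -0.002 ] F [ 0.24   -0.8563  0.6399]
```

View pics/s5c.png

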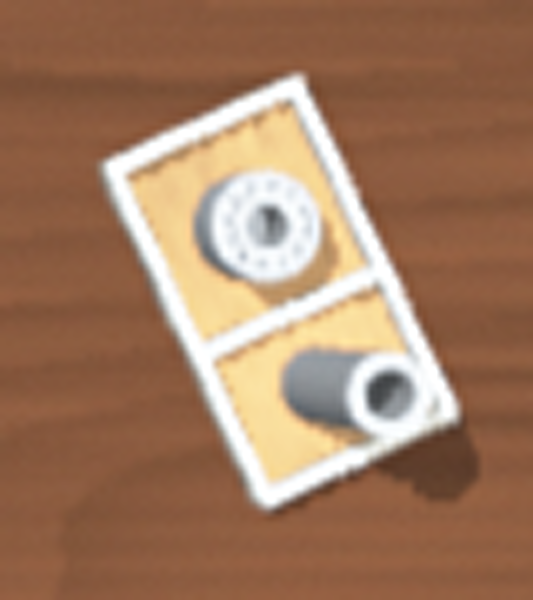

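The short tray is right: the bearing lies flat at (265,225) and the sleeve stands in the narrower compartment with its base at (320,388). Its lean matches perspective. The long tray comes next, in the order asked.

Run:
```python
from act import *
pick((.5421,.1066),.008,88); place(tray(*LONG,-.064),.008,88)
pick((.541,-.128),.016,88); place(tray(*LONG,.008),.016,88)
pick((.5445,-.0094),.009,93.9); place(tray(*LONG,.072),.009,88)
env.movep([.55,-.05,UP],rv(80)); st("end")
c=snap("s6","top"); d=snap("s7","scene")
a=cv2.resize(c["frame"][150:300,80:450],(740,300),interpolation=cv2.INTER_CUBIC)
b=cv2.resize(d["frame"][130:280,130:500],(740,300),interpolation=cv2.INTER_CUBIC)
cv2.imwrite("pics/s6c.png",np.vstack([a,b])[...,::-1])
```

```text
grasped t 37.8 gap 50.3mm [ 0.5424  0.1069 -0.0268] F [-1.1647  0.7344  6.5655]
lifted t 38.6 gap 49.7mm [0.5415 0.1059 0.1134] F [-1.0609  0.0835 -3.6313]
down t 41.1 gap 49.9mm [ 0.4378  0.2972 -0.0238] F [-1.0448 -2.9258  7.9842]
released t 41.6 gap 85.4mm [ 0.4377  0.2976 -0.0241] F [-0.2873 -0.1003 -0.1552]
grasped t 46.1 gap 32.5mm [ 0.5412 -0.1278 -0.019 ] F [-1.859   0.0311  5.7511]
lifted t 46.9 gap 32.4mm [ 0.5402 -0.1284  0.1135] F [-1.172  -0.1256 -1.5779]
down t 50.0 gap 32.7mm [ 0.5096  0.2946 -0.016 ] F [-1.2134 -3.0857  5.4575]
released t 50.6 gap 85.2mm [ 0.5097  0.2949 -0.0161] F [ 0.4216 -0.117   0.6726]
grasped t 54.6 gap 35.0mm [ 0.5446 -0.0093 -0.0261] F [-1.186   0.6087  5.2115]
lifted t 55.5 gap 34.9mm [ 0.5439 -0.0099  0.1135] F [-0.2469  0.0995 -1.1497]
down t 58.2 gap 34.4mm [ 0.5734  0.2922 -0.023 ] F [-1.541  -1.8264  4.7797]
released t 58.8 gap 85.3mm [ 0.5736  0.2927 -0.0231] F [-0.0473 -0.005  -0.242 ]
end t 60.9 gap 85.3mm [ 0.5506 -0.0483  0.1146] F [-0.4651 -0.0143 -0.6384]
```

View pics/s6c.png

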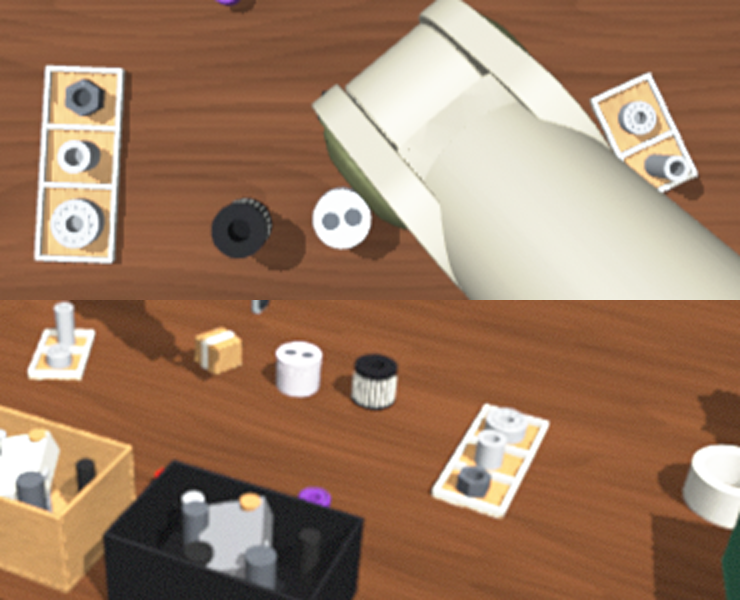

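All five parts are in place: nut (84,97), short sleeve (76,156) and large bearing (75,222) in the long tray, and both short-tray parts as before. In the scene view the carton (218,350) and piston (298,369) are where they started. The filter (374,382) looks undisturbed too. Handing in.

```bash
python3 -c "
from bench import env
env.job_done(); print(env.get_obs()['t'])"
```

```text
the job is handed in; nothing more can be done
the job is handed in; nothing more can be done
```

Both wheel kits are made up in the order asked, and I handed the job in at about 61 s on the robot's clock.

- **Short tray:** the small bearing is in the wider compartment and the tall sleeve in the narrower one.
- **Long tray:** the large bearing is in the biggest compartment, the short sleeve in the middle one and the nut in the end one.

**Failed grasp:** my first try at the small bearing closed on air. A gentle probe on the bench showed the true fingertips about 35.5 mm above the reported tool point. After I corrected for that, every grasp held, with finger gaps 1–2 mm under the stated sizes. The probe pressed on the bench with 17 N, the highest wrist force I read.

**Last checks:** the final top and scene pictures show all five parts inside their compartments, bearings and nut flat and sleeves upright. The carton and piston match their starting positions, and the filter looks undisturbed. The arm hid the carton in the last top picture, so I checked it only in the scene view. I did not measure the orange, red and purple look-alikes again at the end. The arm hid some of them, but it never touched them.

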